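# Level the riser shelf with the spirit level pinned under its foot plate

### The job

Level the low riser shelf on the counter: lay the yellow spirit level flat along the middle of the shelf, slide its thin toe well in under the round blue plate of the levelling foot, and let go of it. Then grip the red bar of the foot's knob, push it down so that the blue plate presses the level firmly on the shelf, and while pressing turn the knob until the bubble sits centred between the two black lines. Leave the bottle, jar and pan where they stand, and finish still holding the knob and pressing it down, with the level clamped and the bubble centred.

Things in the scene. Friction and masses are not known exactly. Their poses are not given: they have to be found in the camera images.
- lane (a point): Centre of the riser shelf's top, on its surface: a grey metal plate 150 mm (x) by 340 mm (y), about 55 mm above the counter, empty. y runs along it to the levelling foot, z up from it. It pivots 155 mm away at its -y end; the foot end starts 0.6 to 0.9 degrees low. The foot's axis is at x = 0, y = 130 mm, with a brass boss round it 22 mm across, 13 mm high.
- level: Yellow spirit level, 0.27 kg, loose on the counter. Origin: centre of the underside of its body; y along it to the toe, z up. Body 26 mm wide (x), 130 long (y -65 to 65), 36 high. Its aluminium sole, 8 mm thick, 26 wide, runs on as a flat toe from y = 65 to 120 mm. Balance point about y = 4 mm.
- toe (a point): Middle of the underside of the level's toe end, 120 mm from the level's origin along its y.
- vial (a point): Middle of the level's vial, a green strip 100 mm long and 20 mm wide along the top of the body, 37 mm above the level's origin, with a black line across it 20.5 mm either side of the middle.
- bubble (a joint): Bubble (white, 27 mm long) along the vial, m: 0 = centred between the lines, positive to the toe, stops at 34 mm either way. It floats to the high end, 2.5 mm per mrad of tilt, and settles in about 1.5 s. On the shelf, toe to the foot, it starts 24 to 34 mm off on the side away from the toe and moves about 30 mm towards the toe per rad of clockwise knob turn (once off its stop).
- knob: The sprung knob; axes turn with it, z up. Origin on the foot's axis in its red bar, 11 mm below the bar's top, 49 mm above the shelf while up. Bar 14 mm thick (x), 44 long (y), 30 high, on a black disc 54 mm across, 19 mm below the origin, that fingertips can bear on. Clockwise from above raises the foot end, 3.5 mm per rad; 0.8 to 1.4 rad clockwise is needed. 0.1 N m turns it; it stays where left.
- plate: Round blue pressure plate under the knob, 96 mm across, 6 mm thick; it swivels freely, is pushed down with the knob (12 mm at most) and springs back. Origin on the foot's axis at its underside, 14 mm above the shelf when up: the 8 mm toe slides under and is met after 6 mm. Push: about 2.5 N at first, 5 N at the toe, 10 to 15 N to clamp it.
- squeeze: Bystander: red squeeze bottle, 56 mm across, 170 mm tall, origin under its centre.
- jar: Bystander: amber spice jar with a black lid, 56 mm across, 85 mm tall, origin under its centre.
- pan: Bystander: small open steel pan, 110 by 100 by 50 mm, origin under its centre.

How it is judged:
By the outcome, as a careful person would: the job done as asked, in the order asked, and still so for the second after the job is handed in, while the arm keeps its last pose, push and grip.
It also fails if it takes over 61 s, if anything falls off the work surface, if the arm or the gripper's body presses on something with over 40 N, if the wrist force passes 120 N, or if a joint passes its speed limit or range.

### The arm

A 7-joint arm with a two-finger parallel gripper is mounted at the origin on the work surface. World frame = base frame: x ahead of the robot, y to its left, z up, the work surface at z = 0. Lengths are in m, angles in rad, forces in N, time in s.
With the tool pointing down it reaches from about 0.35 to 0.9 m from the base axis. Payload 8.1 kg.
Tool frame: the origin (TCP) lies on the centre line of the jaws, within the pads' length; the fingertips stand 19 mm ahead of it and the grasp point (between the pads) is the TCP; z points along the fingers, y is the direction in which the jaws open and shut (so a half turn about z gives the same grasp; the last joint's range is limited). The gripper opens to 92 mm and grips with 3 to 60 N. Pads are 19 mm wide; open, the fingers measure 130 mm over their backs; the gripper's body (75 mm by 190 mm) begins 47 mm behind the grasp point.
Start: joints at [1.132, 0.434, 0.025, 1.573, -0.012, 1.134, -0.075], TCP at [0.206, -0.59, 0.246] pointing down, gripper open.
Joint ranges: [-2.62, 2.62], [-0.44, 2.09], [-1.27, 1.32], [0.08, 2.57], [-1.32, 4.46], [0.12, 2], [-2.74, 2.74]. Speed limits (rad/s): [2.22, 2.22, 3.01, 3.01, 3.14, 3.14, 3.14].

### API

Orientations are given as a rotation vector (axis times angle).
In Python, from cell import monitor, imaging, workorder, outline_of gives the robot as it stands.
- The arm moves only by the tool move_arm, never from a script. Its argument "series" is a list of rows, each a list of 6 numbers: the shift along the world's x, y, z in cm, then the turn, a rotation vector about the world's x, y, z in degrees. A call has 1 to 8 rows; each row shifts and turns the commanded pose from where the row before left it; what a row does not reach is not made up. A row lasts 1/10 s, in which the tool goes at most 50 mm and 8.59 degrees, less where a joint would pass 70% of its speed; a pose out of reach is approached as far as the arm can. A call with a gripper value outside its range is refused whole. "grip" is the opening, from 0 (shut) to 1 (fully open), set as the call begins (left out, the last holds). The fingers move at their own pace and stop on an object; "force" is the grip in N (left out, the last holds). Time passes only in rows, so rows that do not move let the fingers close. It gives the time, the measured TCP pose, the force and the opening at its end, in the units of the state.
- monitor.observe(): the state, without advancing time (a new reading comes with each control period).
- imaging.get_image(name): name is "side" or "top"; returns a dict with "color" (384x512x3 uint8, red, green, blue), "fx", "fy", "cx", "cy" (pixels), "rvec" (rotation vector, rad) and "tvec" (3), from world to camera coordinates, as OpenCV has them. Camera axes: x right, y down, z forward; pixel columns grow to the right and rows downward; lengths in m; the calibration is good to about 2 mm. A picture is of the moment at which its call begins. There is no depth.
- workorder.sign_off(): hands the job in, once; it reports no verdict.
Trained networks look in the newest picture that a camera, given by its name, has taken for a name from the list of things; names that differ only in an ending like _2 or _b are one class to them, and where a whole thing is asked for, a point or a joint stands for the part that bears it (a point fixed in the world has none). Each returns a list of dicts, best first, with "p" (0 to 1); they miss things now and then, are a little off and sometimes report something else, mostly with a low value. They report only what shows in the picture. A call takes as long as a camera call.
- outline_of(camera, thing): "mask" (384x512 bool, what is visible of it) and "rect" ([left, top, width, height] in pixels, round what is visible of it).
The state is a dict: "clock": time; "joints": joint angles; "dq": joint speeds; "joint_efforts": joint torques, N m; "position": TCP position; "ee_rot": TCP orientation; "force": force on the tool from outside, world axes, zero at the start; "ft_torque": the same for the moment, N m; "width": opening from 0.0 (shut) to 1.0 (fully open).
Only numpy, scipy, OpenCV 4.12 (cv2) and the standard library are available. Lean on these libraries where they do the work, as an engineer would, in place of code of your own. Each camera call takes 0.05 s, during which the arm holds its last target. There are 200 camera calls.

## Working session

There is one attempt and no reset: what is moved stays moved. The work goes in short steps, Python scripts to look and compute and a tool call to move; the robot and the scene stay as the last step left them, time stands still between calls to the robot, and variables do not carry over. Pictures are saved under pics/ and viewed, about 8 in all and at most 12, crops included, and the job is handed in when it is done.

Besides the shell and the picture viewer there is one more tool, called after ">>>" as name([rows], argument=value, ...), one row to a line, values as JSON. move_arm: Moves the arm, as the interface text tells. Its arguments: {"type":"object","properties":{"series":{"type":"array"},"grip":{"type":"number"},"force":{"type":"number"}},"required":["series"]}

```bash
ls; mkdir -p pics; cat > h.py <<'E'
import numpy as np, cv2
from cell import monitor, imaging, workorder, outline_of
def get(n):
    d=imaging.get_image(n); d['R']=cv2.Rodrigues(np.array(d['rvec'],float))[0]; d['t']=np.array(d['tvec'],float).ravel(); return d
def atz(d,u,v,z):
    r=d['R'].T@np.array([(u-d['cx'])/d['fx'],(v-d['cy'])/d['fy'],1]); c=-d['R'].T@d['t']
    return c+r*(z-c[2])/r[2]
def proj(d,p):
    q=d['R']@np.array(p,float)+d['t']; return np.array([d['fx']*q[0]/q[2]+d['cx'],d['fy']*q[1]/q[2]+d['cy']])
def save(d,f,box=None,s=1):
    im=cv2.cvtColor(d['color'],cv2.COLOR_RGB2BGR)
    if box: im=im[box[1]:box[3],box[0]:box[2]]
    cv2.imwrite('pics/'+f,cv2.resize(im,None,fx=s,fy=s,interpolation=cv2.INTER_CUBIC))
E
python3 - <<'E'
from h import *
ims=[]
for n in ['top','side']:
    d=get(n); print(n,-d['R'].T@d['t'],d['R'][2]); ims.append(d['color'])
    for t in ['level','vial','bubble','knob','plate','squeeze','jar','pan']:
        for o in outline_of(n,t)[:2]:
            m=o['mask']; ys,xs=np.nonzero(m)
            print(t,round(o['p'],2),o['rect'],xs.mean().round(1) if len(xs) else None,ys.mean().round(1) if len(xs) else None)
im=np.vstack(ims)[:,:,::-1]
cv2.imwrite('pics/a.png',cv2.resize(np.hstack(ims)[:,:,::-1],(800,300)))
cv2.imwrite('pics/top.png',cv2.resize(ims[0][:,:,::-1],(800,600)));cv2.imwrite('pics/side.png',cv2.resize(ims[1][:,:,::-1],(800,600)))
print(monitor.observe())
E
```

```text
pics
top [0.36006398 0.02052732 1.14017293] [ 0.16663851 -0.00552338 -0.98600259]
level 0.88 [330.0, 211.7, 69.8, 37.0] 363.4 229.0
vial 0.71 [329.6, 211.7, 67.4, 35.5] 364.7 229.4
bubble 0.61 [370.8, 227.3, 10.4, 11.9] 374.1 231.6
knob 0.64 [172.8, 180.7, 33.7, 33.7] 191.0 198.7
plate 0.82 [173.4, 182.7, 36.1, 36.6] 190.6 199.8
plate 0.25 [331.7, 214.6, 64.6, 27.7] 363.5 228.9
squeeze 0.98 [357.6, 133.2, 31.8, 34.3] 373.5 149.7
squeeze 0.47 [108.2, 249.8, 46.2, 44.8] 131.7 274.0
jar 0.79 [334.8, 118.7, 25.0, 26.9] 348.0 131.3
pan 0.86 [106.1, 250.1, 50.6, 45.8] 131.7 273.6
side [0.34688246 1.02010117 1.07743486] [ 0.1389033  -0.70999428 -0.69037236]
level 0.71 [275.9, 134.7, 29.5, 37.3] 291.2 153.4
vial 0.89 [279.1, 139.0, 27.8, 32.7] 292.5 152.2
bubble 0.54 [219.6, 176.3, 54.1, 82.8] 247.5 217.4
bubble 0.22 [207.1, 135.1, 19.4, 26.3] 215.8 146.7
knob 0.76 [228.9, 229.6, 35.9, 25.7] 245.2 240.8
plate 0.91 [231.3, 228.0, 28.6, 24.1] 246.0 242.6
squeeze 0.89 [227.2, 107.2, 16.1, 41.8] 235.8 131.4
squeeze 0.68 [218.9, 174.1, 56.1, 87.8] 247.5 217.2
jar 0.83 [209.1, 131.7, 15.2, 29.1] 215.5 146.8
pan 0.72 [280.9, 281.3, 51.5, 55.1] 307.5 308.0
{'clock': 0.9, 'joints': array([ 1.13241642,  0.43449103,  0.02504304,  1.5731811 , -0.01157531,
        1.1339886 , -0.07512173]), 'dq': array([ 9.97273558e-04, -2.30604106e-05,  1.86920404e-03,  2.43706245e-04,
       -1.68689518e-03, -2.11822940e-05,  6.01928612e-05]), 'joint_efforts': array([ 1.26000174e-03, -6.67651391e+01,  9.84422900e-01, -3.14806652e+01,
       -6.06678659e-02,  3.24060966e-02,  7.66408675e-05]), 'position': array([ 0.20589578, -0.59014228,  0.24575524]), 'ee_rot': array([ 3.09736929e+00,  5.24743733e-01, -5.01541948e-05]), 'force': array([-0.18081026, -0.63001011, -0.00667823]), 'ft_torque': array([0.04379427, 0.06690918, 0.03353764]), 'width': 0.999981538581462}
```

View pics/top.png

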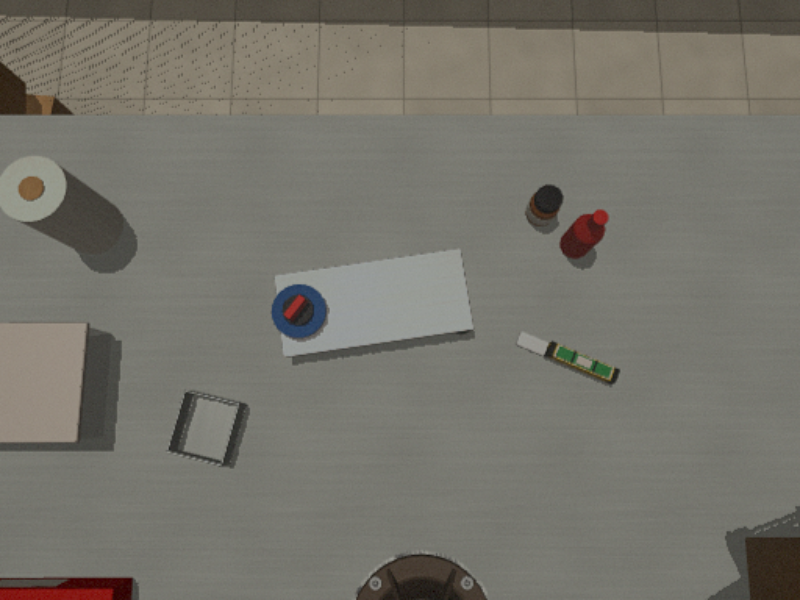

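View pics/side.png

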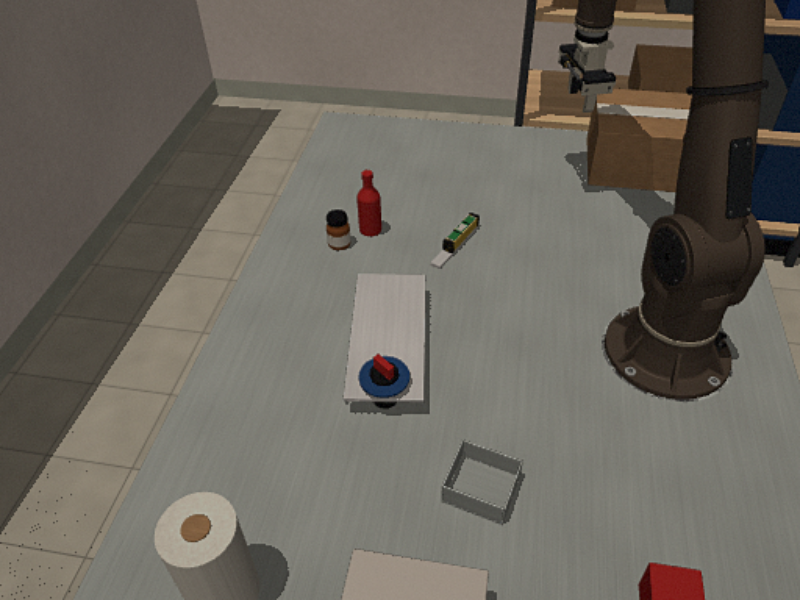

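The top view shows the shelf with its knob end at the left (≈300,310 of 800), the level at ≈(567,358) with its toe pointing left, and the pan and bottles clear of both. The side view agrees. Next I'll compute positions.

```bash
cat >> h.py <<'E'
def mask_axis(m):
    ys,xs=np.nonzero(m); return cv2.minAreaRect(np.c_[xs,ys].astype(np.float32))
def colmask(d,name):
    h=cv2.cvtColor(d['color'],cv2.COLOR_RGB2HSV); H,S,V=h[...,0].astype(int),h[...,1],h[...,2]
    if name=='red': return ((H<8)|(H>172))&(S>150)&(V>60)
    if name=='green': return (H>40)&(H<85)&(S>90)
    if name=='blue': return (H>100)&(H<125)&(S>120)
    if name=='yellow': return (H>18)&(H<36)&(S>100)&(V>80)
E
python3 - <<'E'
from h import *
d=get('top')
def show(n,m,z):
    m=cv2.connectedComponentsWithStats(m.astype(np.uint8)); i=1+np.argmax(m[2][1:,4]); 
    r=mask_axis(m[1]==i); b=cv2.boxPoints(r); w=np.array([atz(d,*p,z)[:2] for p in b])
    e=[w[1]-w[0],w[2]-w[1]]; L=max(e,key=np.linalg.norm)
    print(n,m[2][i,4],'c',w.mean(0).round(4),'len',[np.linalg.norm(x).round(4) for x in e],'ang',np.degrees(np.arctan2(L[1],L[0])).round(1))
R=np.zeros((384,512),bool);R[200:260,320:410]=1
show('green',colmask(d,'green')&R,.037)
show('level',outline_of('top','level')[0]['mask'],.02)
K=np.zeros_like(R);K[170:225,165:215]=1
show('red',colmask(d,'red')&K,.055+.06)
show('blue',(colmask(d,'blue')|colmask(d,'red')|(d['color'].max(2)<60))&K,.055+.02)
g=[atz(d,x*.64,y*.64,.055)[:2].round(3) for x,y in [(276,275),(461,250),(473,331),(286,355)]]; print(g,np.mean(g,0))
# shelf contour
gray=cv2.cvtColor(d['color'],cv2.COLOR_RGB2GRAY); print(gray[190,280],gray[190,130],gray[230,280])
m=(gray>(int(gray[190,280])+int(gray[230,260]))//2); m[:, :165]=0;m[:,320:]=0;m[:150]=0;m[235:]=0
show('shelf',m|(K&colmask(d,'blue')),.055)
for n,p in dict(toeEnd=(518*.64,340*.64)).items(): print(n,atz(d,*p,.008))
im=d['color'][170:260,160:410,::-1]; cv2.imwrite('pics/b.png',cv2.resize(im,None,fx=3.2,fy=3.2,interpolation=cv2.INTER_CUBIC))
E
```

```text
green 74 c [ 0.4435 -0.3199] len [np.float64(0.019), np.float64(0.0359)] ang -114.5
level 766 c [ 0.4653 -0.2688] len [np.float64(0.035), np.float64(0.1921)] ang -112.9
red 83 c [0.5425 0.213 ] len [np.float64(0.0416), np.float64(0.0134)] ang -37.1
blue 827 c [0.5427 0.2132] len [np.float64(0.0905), np.float64(0.0913)] ang -178.7
[array([0.61 , 0.257]), array([ 0.656, -0.075]), array([ 0.508, -0.094]), array([0.466, 0.235])] [0.56    0.08075]
152 118 123
shelf 5883 c [0.5606 0.089 ] len [np.float64(0.3537), np.float64(0.1485)] ang -81.5
toeEnd [ 0.4976661  -0.18206084  0.008     ]
```

View pics/b.png

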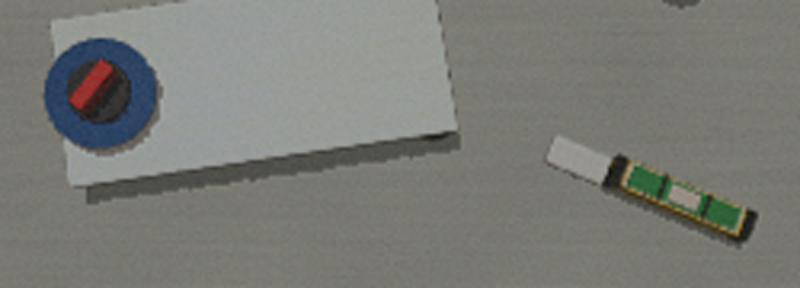

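The close-up shows the bar on the knob diagonal at ≈(92,83), the plate centred at ≈(100,95), and the level's toe end at ≈(548,150). The bubble is at ≈(685,195). I'll move above the level.

>>> move_arm([
  [3.1, 3.75, -0.6, 0, 0, 5.9],
  [3.1, 3.75, -0.6, 0, 0, 5.9],
  [3.1, 3.75, -0.6, 0, 0, 5.9],
  [3.1, 3.75, -0.6, 0, 0, 5.9],
  [3.1, 3.75, -0.6, 0, 0, 5.9],
  [3.1, 3.75, -0.6, 0, 0, 5.9],
  [3.1, 3.75, -0.6, 0, 0, 5.9],
  [3.1, 3.75, -0.6, 0, 0, 5.9],
], grip=1)

```text
clock: 1.8
position: [0.455, -0.2886, 0.1978]
ee_rot: [2.624, 1.726, 0.0]
force: [0.8, -0.7, -0.2]
width: 1.001
```

```bash
python3 - <<'E'
from h import *
d=get('top')
print(atz(d,374.1,231.3,.037))
from scipy.spatial.transform import Rotation as Q
for n in ['top','side']:
    d=get(n); o=outline_of(n,'vial')
    for q in o[:1]:
        r=mask_axis(q['mask']); w=np.array([atz(d,*p,.037)[:2] for p in cv2.boxPoints(r)]); e=[w[1]-w[0],w[2]-w[1]]; L=max(e,key=np.linalg.norm)
        print(n,q['p'],w.mean(0),[np.linalg.norm(x).round(4) for x in e],np.degrees(np.arctan2(L[1],L[0])))
s=monitor.observe(); print(s['position'],Q.from_rotvec(s['ee_rot']).as_matrix().round(3),s['joints'],s['force'],s['clock'])
E
```

```text
[ 0.45551617 -0.29467826  0.037     ]
top 0.98 [ 0.4744286 -0.237784 ] [np.float64(0.0361), np.float64(0.1359)] -112.2791015964571
side 0.92 [ 0.46411452 -0.24670298] [np.float64(0.2152), np.float64(0.0536)] -114.44441309400317
[ 0.45372436 -0.29044843  0.19772716] [[ 0.4    0.916 -0.   ]
 [ 0.916 -0.4   -0.   ]
 [-0.    -0.    -1.   ]] [ 0.68545647  0.36278506 -0.28231795  1.82784111  0.12091912  0.9677746
 -0.05986725] [-0.28393087 -1.19866559  0.18802195] 2.05
```

>>> move_arm([
  [0.3, -0.1, -4, 0, 0, 0.6],
  [0, 0, -4.5, 0, 0, 0.5],
  [0, 0, -4.5, 0, 0, 0],
  [0, 0, -3, 0, 0, 0],
  [0, 0, -1.3, 0, 0, 0],
  [0, 0, 0, 0, 0, 0],
  [0, 0, 0, 0, 0, 0],
])

```text
clock: 2.75
position: [0.4574, -0.2921, 0.0259]
ee_rot: [2.611, 1.744, 0.001]
force: [-0.2, -0.4, 0.7]
width: 1.001
```

>>> move_arm([
  [0, 0, 0, 0, 0, 0],
  [0, 0, 0, 0, 0, 0],
  [0, 0, 0, 0, 0, 0],
  [0, 0, 0, 0, 0, 0],
  [0, 0, 0, 0, 0, 0],
  [0, 0, 0, 0, 0, 0],
  [0, 0, 0, 0, 0, 0],
  [0, 0, 0, 0, 0, 0],
], grip=0, force=25)

```text
clock: 3.55
position: [0.4569, -0.2911, 0.0247]
ee_rot: [-2.612, -1.746, 0.0]
force: [-0.7, -0.4, -1.0]
width: 0.35
```

>>> move_arm([
  [0, 0, 0, 0, 0, 0],
  [0, 0, 0, 0, 0, 0],
  [0, 0, 0, 0, 0, 0],
  [0, 0, 0, 0, 0, 0],
  [0, 0, 2, 0, 0, 0],
  [0, 0, 4, 0, 0, 0],
  [0, 0, 4, 0, 0, 0],
  [0, 0, 3, 0, 0, 0],
])

```text
clock: 4.35
position: [0.4571, -0.2911, 0.1567]
ee_rot: [2.611, 1.746, 0.001]
force: [0.1, -0.6, -2.3]
width: 0.282
```

```bash
python3 - <<'E'
from h import *
d=get('side'); s=monitor.observe(); print(s['position'],s['width'],s['force'],s['clock'])
for n in ['level','toe']:
  for o in outline_of('side',n)[:1]: print(n,o['p'],o['rect'])
save(d,'c.png',[200,80,400,230],4)
E
```

```text
[ 0.45912908 -0.29202023  0.16103562] 0.2848277656365179 [0.51209399 0.2978823  0.97933484] 4.4
level 0.58 [277.6, 113.2, 22.5, 31.1]
toe 0.66 [278.5, 115.6, 17.7, 24.8]
```

View pics/c.png

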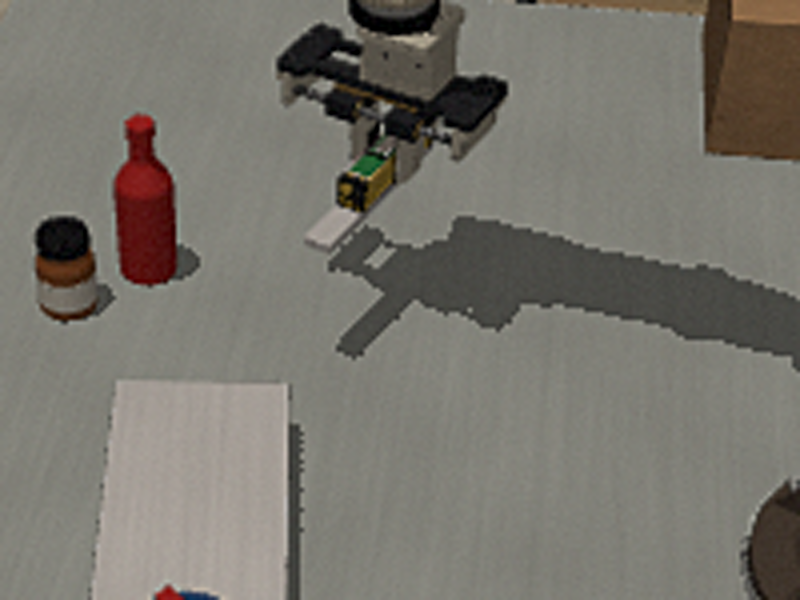

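The level is held straight, with its toe end at crop ≈(320,243) and the bottle ≥5 cm clear of the gripper. Next I'll check the toe offset and the bottle position.

```bash
python3 - <<'E'
from h import *
d=get('side'); p=monitor.observe()['position']; print(p)
t=atz(d,280,140.7,.138)[:2]; print('toe',t, np.linalg.norm(t-p[:2]),np.degrees(np.arctan2(*(t-p[:2])[::-1])))
print('bottle',atz(d,200+148/4,80+272/4,0),atz(get('top'),575*.64,248*.64,0))
E
```

```text
[ 0.45673664 -0.29122175  0.15475666]
toe [ 0.49978793 -0.18307003] 0.11640535755764937 68.29428792138872
bottle [ 0.68044445 -0.28897119  0.        ] [ 6.74848468e-01 -2.97549314e-01  2.22044605e-16]
```

>>> move_arm([
  [1.38, 4.07, -0.25, 0, 0, 3.8],
  [1.38, 4.07, -0.25, 0, 0, 3.8],
  [1.38, 4.07, -0.25, 0, 0, 3.8],
  [1.38, 4.07, -0.25, 0, 0, 3.8],
  [1.38, 4.07, -0.25, 0, 0, 3.8],
  [1.38, 4.07, -0.25, 0, 0, 3.8],
  [1.38, 4.07, -0.25, 0, 0, 3.8],
  [1.38, 4.07, -0.25, 0, 0, 3.8],
])

```text
clock: 5.4
position: [0.5664, 0.0359, 0.1326]
ee_rot: [-2.058, -2.371, 0.004]
force: [0.9, -0.4, -3.3]
width: 0.281
```

>>> move_arm([
  [0, 0, 0, 0, 0, 0],
  [0, 0, 0, 0, 0, 0],
])

```text
clock: 5.6
position: [0.5662, 0.0357, 0.1327]
ee_rot: [-2.057, -2.37, 0.003]
force: [-0.9, -0.8, -1.8]
width: 0.285
```

```bash
python3 - <<'E'
from h import *
d=get('side'); s=monitor.observe(); print(s['position'],s['ee_rot'],s['force'])
save(d,'d.png',[170,120,370,270],4)
E
```

```text
[0.56613957 0.03406066 0.13291131] [-2.06080492 -2.36836019  0.00425432] [-0.66189899 -0.53096954 -3.07822773]
```

View pics/d.png

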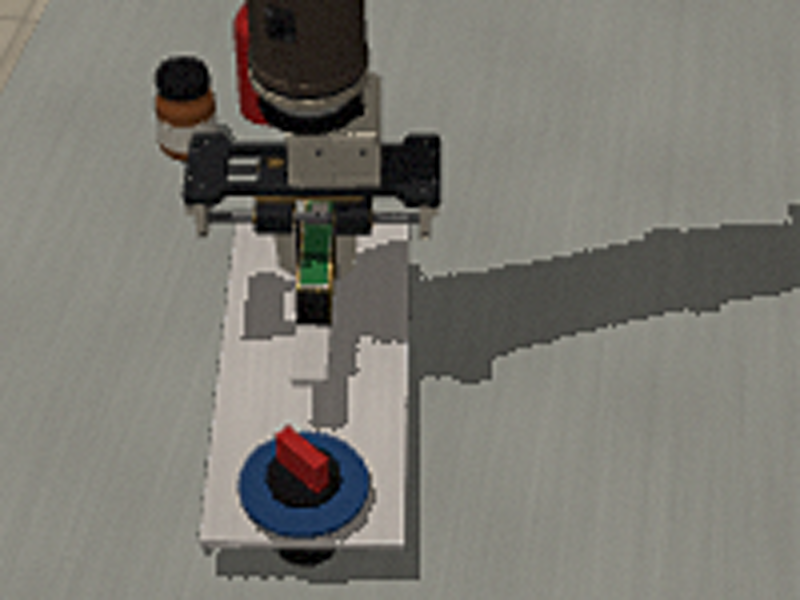

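The toe end is at crop ≈(310,382), aimed at the foot. The shelf's near corners are at ≈(201,543) and (407,545).

```bash
python3 - <<'E'
from h import *
d=get('side'); f=lambda x,y,z: atz(d,170+x/4,120+y/4,z)[:2].round(4)
print('toe',f(310,382,.109),'corn',f(201,543,.055),f(407,545,.055),'edge R',f(410,260,.055),'edge L',f(233,260,.055))
m=colmask(d,'blue');m[:200]=0; ys,xs=np.nonzero(m); 
hull=cv2.convexHull(np.c_[xs,ys].astype(np.float32)); e=cv2.fitEllipse(hull); print('plate',atz(d,*e[0],.074),e)
E
```

```text
toe [0.5495 0.1508] corn [0.6083 0.2688] [0.4619 0.2467] edge R [ 0.5046 -0.047 ] edge L [ 0.6513 -0.0238]
plate [0.25655808 0.13524109 0.074     ] ((346.36920166015625, 231.34005737304688), (61.75443649291992, 235.49818420410156), 83.89962005615234)
```

>>> move_arm([
  [0.15, 0, -2.0, 0, 0, 0.2],
  [0, 0, -1.8, 0, 0, 0],
  [0, 0, -0.8, 0, 0, 0],
  [0, 0, -0.2, 0, 0, 0],
  [0, 0, 0, 0, 0, 0],
])

```text
clock: 6.2
position: [0.5687, 0.0338, 0.0868]
ee_rot: [-2.059, -2.372, 0.001]
force: [-0.6, -0.7, -2.9]
width: 0.282
```

>>> move_arm([
  [0, 0, -0.15, 0, 0, 0],
  [0, 0, -0.15, 0, 0, 0],
  [0, 0, -0.1, 0, 0, 0],
  [0, 0, 0, 0, 0, 0],
])

```text
clock: 6.6
position: [0.5689, 0.0345, 0.0828]
ee_rot: [2.058, 2.373, 0.0]
force: [0.4, 0.4, -2.6]
width: 0.282
```

>>> move_arm([
  [0, 0, -0.1, 0, 0, 0],
  [0, 0, -0.1, 0, 0, 0],
  [0, 0, 0, 0, 0, 0],
])

```text
clock: 6.9
position: [0.5687, 0.0345, 0.0806]
ee_rot: [-2.058, -2.373, 0.0]
force: [0.5, -0.5, -2.3]
width: 0.282
```

```bash
python3 - <<'E'
from h import *
for i in range(3):
    d=get('side'); s=monitor.observe(); print(s['position'],s['force'])
save(d,'e.png',[200,150,300,270],5)
E
```

```text
[0.56874706 0.03448822 0.08065473] [-0.74622848  0.78648561 -2.22549612]
[0.56880671 0.0344835  0.08070967] [-0.45410742 -0.50835882 -3.30109883]
[0.56883342 0.03450821 0.08071313] [ 0.59810977  0.01828659 -2.50044525]
```

View pics/e.png

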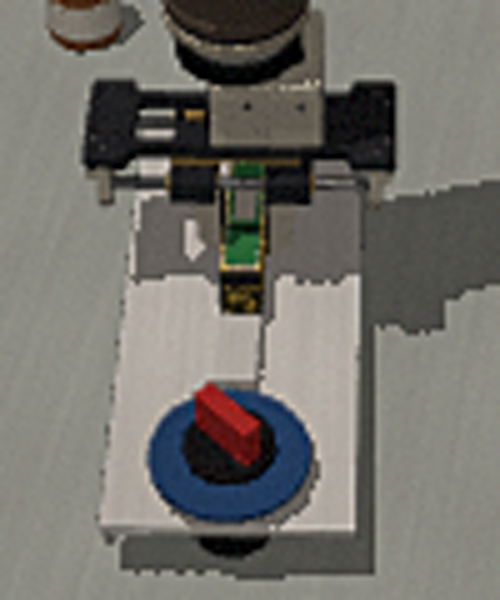

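The toe lies just short of the plate, at ≈(240,385), in line with the knob, and is not quite on the shelf yet.

>>> move_arm([
  [0, 0, -0.1, 0, 0, 0],
  [0, 0, 0, 0, 0, 0],
  [0, 0, 0, 0, 0, 0],
])

```text
clock: 7.35
position: [0.5688, 0.0345, 0.0797]
ee_rot: [2.058, 2.373, -0.0]
force: [-1.9, -0.2, -2.7]
width: 0.283
```

>>> move_arm([
  [0, 0, -0.1, 0, 0, 0],
  [0, 0, 0, 0, 0, 0],
  [0, 0, 0, 0, 0, 0],
])

```text
clock: 7.65
position: [0.5689, 0.0345, 0.0789]
ee_rot: [2.058, 2.373, 0.0]
force: [-1.0, 1.1, 0.0]
width: 0.283
```

>>> move_arm([
  [-0.087, 0.594, 0, 0, 0, 0],
  [-0.087, 0.594, -0.02, 0, 0, 0],
  [-0.087, 0.594, 0, 0, 0, 0],
  [-0.087, 0.594, -0.02, 0, 0, 0],
  [-0.087, 0.594, 0, 0, 0, 0],
  [-0.087, 0.594, -0.02, 0, 0, 0],
  [-0.06, 0.4, 0, 0, 0, 0],
  [0, 0, 0, 0, 0, 0],
])

```text
clock: 8.45
position: [0.5628, 0.0755, 0.0782]
ee_rot: [-2.056, -2.374, -0.001]
force: [-0.0, 2.3, 0.6]
width: 0.288
```

```bash
python3 - <<'E'
from h import *
for i in range(3):
    d=get('side'); s=monitor.observe(); print(s['position'],s['force'],s['ft_torque'])
save(d,'f.png',[200,150,300,270],5)
E
```

```text
[0.56290628 0.07535334 0.07825021] [-0.52059799  2.54830841  1.374653  ] [ 0.23035224 -0.11842961 -0.04343003]
[0.56298584 0.07510483 0.07826397] [-0.55229385  2.12303658  1.44117989] [ 0.25397418 -0.07289859  0.01946741]
[0.56305759 0.07489863 0.07824913] [0.20302668 2.40259787 0.59847757] [ 0.20173971 -0.11425644 -0.0589105 ]
```

View pics/f.png

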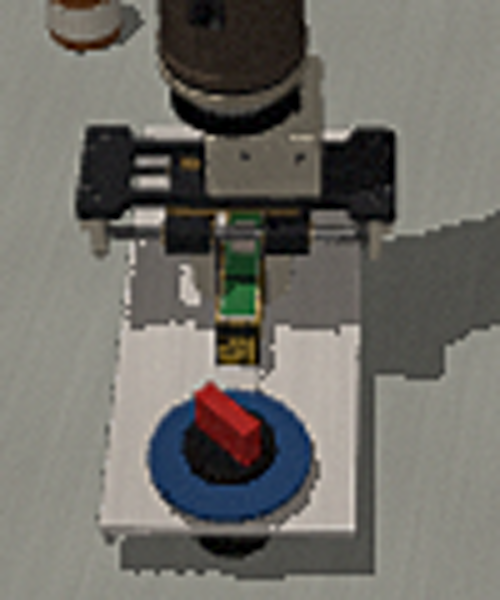

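The toe is under the plate and centred, with the body front at ≈(238,365) and the plate's near edge at ≈(238,392). I'll go 6 mm further and let go.

>>> move_arm([
  [-0.06, 0.4, 0, 0, 0, 0],
  [-0.03, 0.2, 0, 0, 0, 0],
  [0, 0, 0, 0, 0, 0],
  [0, 0, 0, 0, 0, 0],
])

```text
clock: 9.0
position: [0.562, 0.0802, 0.0781]
ee_rot: [-2.058, -2.373, 0.0]
force: [-0.2, -0.6, 1.2]
width: 0.279
```

>>> move_arm([
  [0, 0, 0, 0, 0, 0],
  [0, 0, 0, 0, 0, 0],
  [0, 0, 0, 0, 0, 0],
  [0, 0, 0, 0, 0, 0],
  [0, 0, 0, 0, 0, 0],
  [0, 0, 0, 0, 0, 0],
], grip=0.6)

```text
clock: 9.6
position: [0.5621, 0.0801, 0.0782]
ee_rot: [2.058, 2.373, 0.0]
force: [-0.0, 0.5, -0.3]
width: 0.605
```

>>> move_arm([
  [0, 0, 1, 0, 0, 0],
  [0, 0, 2, 0, 0, 0],
  [0, 0, 3, 0, 0, 0],
  [0, 0, 3, 0, 0, 0],
])

```text
clock: 10.0
position: [0.5618, 0.0802, 0.1696]
ee_rot: [-2.058, -2.373, 0.0]
force: [0.2, 0.6, -0.2]
width: 0.603
```

```bash
cat > knob.py <<'E'
from h import *
from scipy.optimize import minimize
from scipy.spatial.transform import Rotation as Q
def fit(x0,names=('top','side'),zb=(.055+.030,.055+.060)):
    D=[]
    for n in names:
        d=get(n); c=proj(d,[x0[0],x0[1],.1]); m=colmask(d,'red'); k=np.zeros_like(m); a,b=int(c[1]),int(c[0]); k[a-30:a+30,b-30:b+30]=1
        D.append((d,m&k))
    def cost(x):
        s=0
        for d,m in D:
            cs=[proj(d,[x[0]+i*np.cos(x[2])-j*np.sin(x[2]),x[1]+i*np.sin(x[2])+j*np.cos(x[2]),z]) for i in(-.022,.022) for j in(-.007,.007) for z in zb]
            h=cv2.convexHull(np.array(cs,np.float32)); im=np.zeros(m.shape,np.uint8); cv2.fillConvexPoly(im,np.round(h*16).astype(np.int32),255,cv2.LINE_AA,4)
            s+=np.abs(im/255.-m).sum()
        return s
    best=min((minimize(cost,[x0[0],x0[1],x0[2]+da],method='Nelder-Mead',options=dict(initial_simplex=np.array([x0[0],x0[1],x0[2]+da])+np.array([[0,0,0],[.006,0,0],[0,.006,0],[0,0,.2]]))) for da in(-.3,0,.3)),key=lambda r:r.fun)
    return best.x[:2].round(4),np.degrees(best.x[2]).round(1),best.fun,[m.sum() for _,m in D]
E
python3 - <<'E'
from knob import *
for n in [('top',),('side',),('top','side')]: print(n,fit([.5415,.2145,np.radians(-37)],n))
d=get('top'); 
for o in outline_of('top','vial')[:1]: print(o['p'],o['rect'])
save(d,'g.png',[150,150,320,260],4.5)
E
```

```text
('top',) (array([0.5428, 0.2158]), np.float64(-43.3), np.float64(75.60392156862746), [np.int64(88)])
('side',) (array([0.5448, 0.2144]), np.float64(-47.3), np.float64(42.54509803921569), [np.int64(128)])
('top', 'side') (array([0.5449, 0.2146]), np.float64(-46.3), np.float64(120.28235294117647), [np.int64(88), np.int64(128)])
```

View pics/g.png

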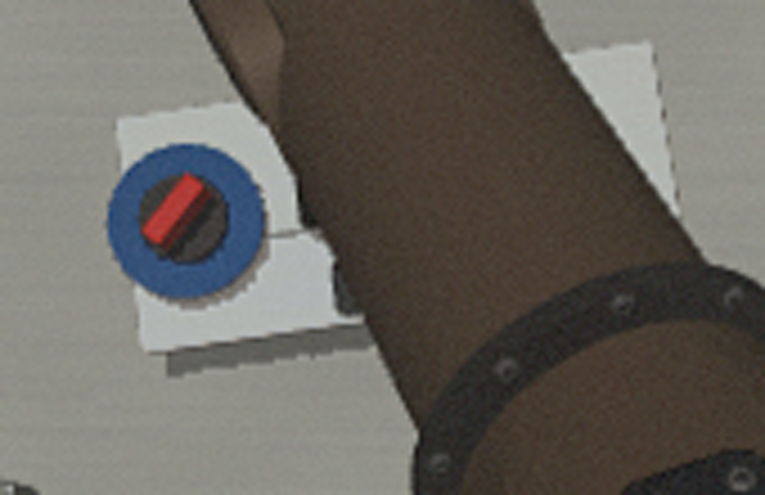

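The top view shows the bar's top face running from ≈(153,235) to ≈(196,180), an angle of about −38°. The fit's −47° is inflated by the bar's side face. The toe's edge runs under the plate at ≈(270,235). I'll move over the knob.

>>> move_arm([
  [-0.31, 2.23, 0, 0, 0, 7.1],
  [-0.31, 2.23, 0, 0, 0, 7.1],
  [-0.31, 2.23, 0, 0, 0, 7.1],
  [-0.31, 2.23, 0, 0, 0, 7.1],
  [-0.31, 2.23, 0, 0, 0, 7.1],
  [-0.31, 2.23, 0, 0, 0, 7.1],
  [0, 0, -2, 0, 0, 0],
  [0, 0, -1, 0, 0, 0],
], grip=0.45)

```text
clock: 11.1
position: [0.5423, 0.214, 0.1359]
ee_rot: [-1.053, -2.957, 0.003]
force: [-0.7, -0.2, -0.3]
width: 0.451
```

```bash
python3 - <<'E'
from h import *
d=get('side'); s=monitor.observe(); print(s['position'],s['ee_rot'],s['joints'],s['force'],s['width'])
ims=[cv2.resize(x['color'][b[1]:b[3],b[0]:b[2],::-1],(400,400),interpolation=cv2.INTER_CUBIC) for x,b in [(d,[195,165,295,265]),(get('top'),[150,150,250,250])]]
cv2.imwrite('pics/i.png',np.hstack(ims))
E
```

```text
[0.54193135 0.21270956 0.13462971] [-1.05460321 -2.95548266  0.00572956] [-0.02150588  0.56969735 -0.6430047   1.76370684  0.40786522  0.95055223
  0.05318047] [-0.87994967 -1.46605123 -1.58786643] 0.45073408542117754
```

View pics/i.png

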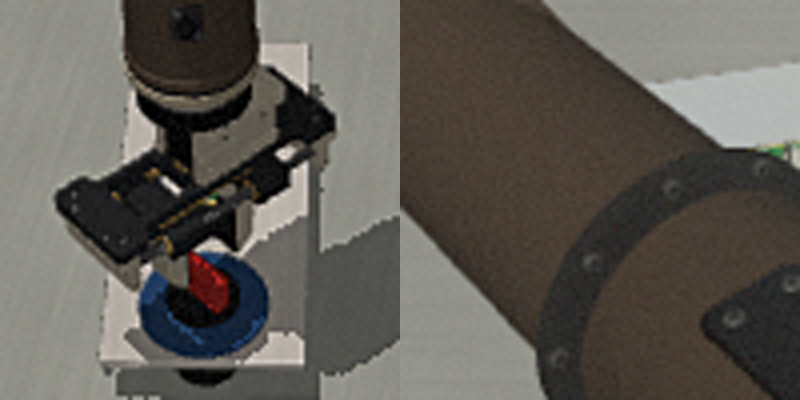

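The fingers straddle the red bar from above (left panel, bar at ≈(208,285)). In the top view the vial just shows beside the arm. I'll go down and grip.

>>> move_arm([
  [0, 0, -1.2, 0, 0, 0],
  [0, 0, -1.2, 0, 0, 0],
  [0, 0, -0.6, 0, 0, 0],
  [0, 0, 0, 0, 0, 0],
])

```text
clock: 11.6
position: [0.543, 0.2133, 0.107]
ee_rot: [-1.056, -2.958, 0.002]
force: [-0.6, -0.3, 0.8]
width: 0.456
```

>>> move_arm([
  [0, 0, 0, 0, 0, 0],
  [0, 0, 0, 0, 0, 0],
  [0, 0, 0, 0, 0, 0],
  [0, 0, 0, 0, 0, 0],
  [0, 0, 0, 0, 0, 0],
  [0, 0, 0, 0, 0, 0],
], grip=0, force=30)

```text
clock: 12.2
position: [0.5438, 0.2141, 0.1085]
ee_rot: [1.055, 2.958, 0.001]
force: [0.1, 0.6, 3.5]
width: 0.15
```

>>> move_arm([
  [0, 0, -0.2, 0, 0, 0],
  [0, 0, -0.2, 0, 0, 0],
  [0, 0, 0, 0, 0, 0],
  [0, 0, 0, 0, 0, 0],
])

```text
clock: 12.6
position: [0.5438, 0.214, 0.1043]
ee_rot: [1.055, 2.959, 0.001]
force: [1.3, 0.6, 3.7]
width: 0.154
```

>>> move_arm([
  [0, 0, -0.2, 0, 0, 0],
  [0, 0, 0, 0, 0, 0],
  [0, 0, 0, 0, 0, 0],
])

```text
clock: 12.9
position: [0.5438, 0.2141, 0.1025]
ee_rot: [1.055, 2.958, 0.001]
force: [0.1, 0.8, 7.3]
width: 0.147
```

>>> move_arm([
  [0, 0, -0.1, 0, 0, 0],
  [0, 0, 0, 0, 0, 0],
  [0, 0, 0, 0, 0, 0],
])

```text
clock: 13.2
position: [0.5439, 0.2142, 0.1023]
ee_rot: [1.055, 2.958, 0.001]
force: [-1.8, -1.2, 15.4]
width: 0.15
```

>>> move_arm([
  [0, 0, -0.1, 0, 0, 0],
  [0, 0, 0, 0, 0, 0],
  [0, 0, 0, 0, 0, 0],
])

```text
clock: 13.5
position: [0.544, 0.2144, 0.102]
ee_rot: [1.054, 2.957, 0.001]
force: [-3.4, -1.9, 23.3]
width: 0.154
```

>>> move_arm([
  [0, 0, 0, 0, 0, 0],
  [0, 0, -0.05, 0, 0, -6],
  [0, 0, 0.04, 0, 0, -6],
  [0, 0, 0.04, 0, 0, -6],
  [0, 0, 0.04, 0, 0, -6],
  [0, 0, 0.04, 0, 0, 0],
])

```text
clock: 14.1
position: [0.5441, 0.2144, 0.1034]
ee_rot: [1.651, 2.67, 0.002]
force: [-4.2, -2.5, 20.8]
width: 0.15
```

```bash
python3 - <<'E'
from h import *
d=get('top'); s=monitor.observe(); print(s['position'],s['ee_rot'],s['force'],s['ft_torque'])
for t in ['vial','bubble','level']:
    print(t,[(round(o['p'],2),o['rect']) for o in outline_of('top',t)[:2]])
e=get('side')
for t in ['vial','bubble']:
    print(t,[(round(o['p'],2),o['rect']) for o in outline_of('side',t)[:2]])
u=np.array([-.144,.9895]); 
for n,x in [('top',d),('side',e)]: print(n,[proj(x,[*(np.array([.5621,.0761])+u*k),.054+.037]).round(1) for k in (-.05,-.0205,0,.0205,.05)])
ims=[cv2.resize(x['color'][b[1]:b[3],b[0]:b[2],::-1],(400,300),interpolation=cv2.INTER_CUBIC) for x,b in [(d,[200,165,280,225]),(e,[205,160,285,220])]]
cv2.imwrite('pics/j.png',np.hstack(ims))
E
```

```text
[0.54416475 0.21439091 0.10331464] [1.64785934e+00 2.67223940e+00 2.34498782e-03] [-2.49062903 -2.29145594 23.26240383] [-0.69899274  0.75848039 -0.01487332]
vial [(0.61, [233.2, 185.0, 31.3, 11.6])]
bubble [(0.57, [247.8, 189.0, 8.8, 4.1])]
level [(0.53, [231.1, 186.3, 33.3, 13.0])]
vial []
bubble []
top [array([258.9, 187.6]), array([248.1, 189.2]), array([240.5, 190.2]), array([233. , 191.3]), array([222.2, 192.9])]
side [array([249.1, 190.3]), array([248.6, 196.8]), array([248.3, 201.5]), array([248. , 206.2]), array([247.6, 213.3])]
```

View pics/j.png

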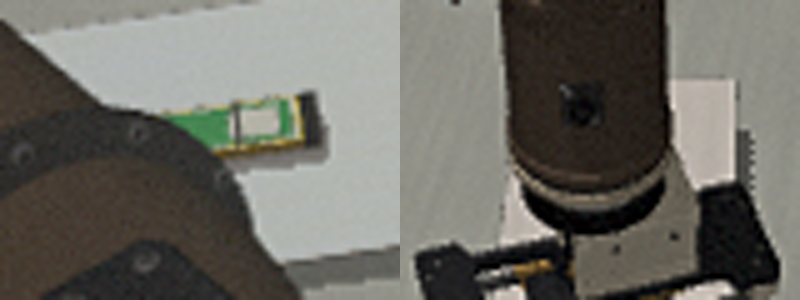

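The top view shows the rear half of the vial, with the rear line at crop x≈236. The bubble is at 242–278, on its rear stop. I'll keep turning and ease the push.

>>> move_arm([
  [0, 0, 0.07, 0, 0, -6],
  [0, 0, 0.05, 0, 0, -6],
  [0, 0, 0.04, 0, 0, -6],
  [0, 0, 0.04, 0, 0, -6],
  [0, 0, 0, 0, 0, 0],
  [0, 0, 0, 0, 0, 0],
  [0, 0, 0, 0, 0, 0],
  [0, 0, 0, 0, 0, 0],
])

```text
clock: 15.25
position: [0.5444, 0.2142, 0.1048]
ee_rot: [2.167, 2.272, 0.003]
force: [-2.8, -2.1, 17.0]
width: 0.148
```

>>> move_arm([
  [0, 0, 0, 0, 0, 0],
  [0, 0, 0, 0, 0, 0],
  [0, 0, 0, 0, 0, 0],
  [0, 0, 0, 0, 0, 0],
  [0, 0, 0, 0, 0, 0],
  [0, 0, 0, 0, 0, 0],
  [0, 0, 0, 0, 0, 0],
  [0, 0, 0, 0, 0, 0],
])

```text
clock: 16.05
position: [0.5444, 0.2142, 0.1048]
ee_rot: [2.167, 2.272, 0.003]
force: [-1.5, -1.7, 18.7]
width: 0.148
```

```bash
cat > vial.py <<'E'
from h import *
def vial():
    """profile along the vial, s = mm from its expected middle towards toe (top camera)"""
    d=get('top'); u=np.array([-.144,.9895]); n=np.array([.9895,.144]); im=cv2.GaussianBlur(d['color'],(1,1),0).astype(np.float32)
    S=np.arange(-58,32,2)/1e3; rows=[]
    for s in S:
        P=[proj(d,[*(np.array([.5621,.0761])+u*s+n*k),.091]) for k in (-.003,.0,.003)]
        rows.append(cv2.remap(im,np.float32([[p[0] for p in P]]),np.float32([[p[1] for p in P]]),cv2.INTER_LINEAR)[0].mean(0))
    return d,S*1e3,np.array(rows)
def report(f=None):
    d,S,r=vial(); s=monitor.observe(); print(s['clock'],s['position'].round(4),s['ee_rot'].round(3),s['force'].round(1),s['ft_torque'].round(2),s['width'])
    for a,b in zip(S,r.astype(int)): print(int(a),*b,end=' | ')
    print([(round(o['p'],2),o['rect']) for o in outline_of('top','bubble')[:2]])
    if f: save(d,f,[200,165,280,225],8)
E
python3 -c "
from vial import *
report('k.png')"
```

```text
16.1 [0.5444 0.2142 0.1049] [2.167 2.272 0.003] [-1.8 -2.1 19.4] [-0.54  0.33  0.02] 0.15280561973082785
-58 48 48 46 | -56 48 47 47 | -54 68 64 49 | -52 121 113 74 | -50 172 167 121 | -48 129 140 108 | -46 92 131 91 | -44 72 130 82 | -42 71 130 81 | -40 73 131 80 | -38 72 130 80 | -36 72 130 80 | -34 71 131 82 | -32 73 131 82 | -30 72 131 82 | -28 69 131 81 | -26 70 131 81 | -24 69 130 80 | -22 105 145 108 | -20 149 151 138 | -18 95 93 88 | -16 133 132 123 | -14 172 171 159 | -12 178 177 164 | -10 178 177 164 | -8 177 176 164 | -6 177 175 165 | -4 177 177 165 | -2 176 175 163 | 0 176 176 164 | 2 178 177 165 | 4 176 175 166 | 6 123 151 122 | 8 82 134 90 | 10 66 128 78 | 12 69 129 79 | 14 69 129 78 | 16 69 131 80 | 18 69 133 82 | 20 68 129 80 | 22 62 91 65 | 24 63 81 62 | 26 70 124 76 | 28 70 131 79 | 30 70 132 80 | [(0.44, [238.5, 187.4, 9.1, 9.0])]
```

View pics/k.png

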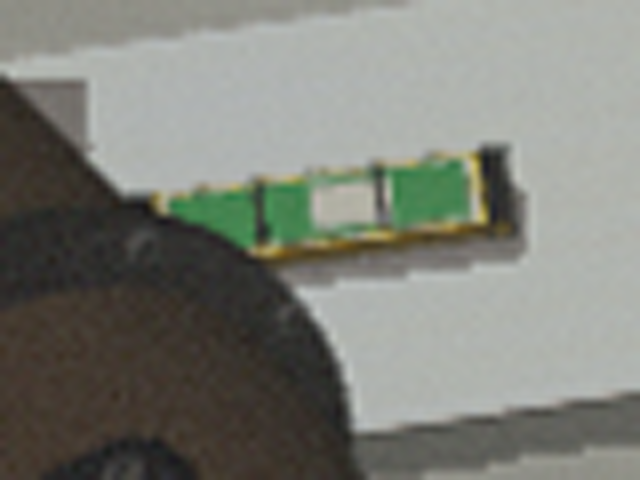

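The whole vial now shows, with lines at ≈262 and 380. The bubble at 310–378 is about 10 mm short of centre, so I need about 0.33 rad more.

>>> move_arm([
  [0, 0, 0.05, 0, 0, -6],
  [0, 0, 0.05, 0, 0, -6],
  [0, 0, 0.04, 0, 0, -5],
  [0, 0, 0, 0, 0, 0],
  [0, 0, 0, 0, 0, 0],
  [0, 0, 0, 0, 0, 0],
  [0, 0, 0, 0, 0, 0],
  [0, 0, 0, 0, 0, 0],
])

```text
clock: 16.95
position: [0.5446, 0.214, 0.1059]
ee_rot: [2.48, 1.927, 0.004]
force: [-0.2, -2.1, 14.4]
width: 0.149
```

>>> move_arm([
  [0, 0, 0, 0, 0, 0],
  [0, 0, 0, 0, 0, 0],
  [0, 0, 0, 0, 0, 0],
  [0, 0, 0, 0, 0, 0],
  [0, 0, 0, 0, 0, 0],
  [0, 0, 0, 0, 0, 0],
  [0, 0, 0, 0, 0, 0],
  [0, 0, 0, 0, 0, 0],
])

```text
clock: 17.75
position: [0.5446, 0.214, 0.106]
ee_rot: [2.48, 1.927, 0.004]
force: [-0.0, -0.9, 14.1]
width: 0.148
```

>>> move_arm([
  [0, 0, 0, 0, 0, 0],
  [0, 0, 0, 0, 0, 0],
  [0, 0, 0, 0, 0, 0],
  [0, 0, 0, 0, 0, 0],
  [0, 0, 0, 0, 0, 0],
  [0, 0, 0, 0, 0, 0],
])

```text
clock: 18.35
position: [0.5446, 0.214, 0.1059]
ee_rot: [2.48, 1.927, 0.004]
force: [-0.8, -2.0, 13.5]
width: 0.152
```

```bash
python3 -c "
from vial import *
report()"
```

```text
18.4 [0.5446 0.214  0.1059] [2.48  1.927 0.004] [-0.2 -0.8 14.4] [-0.42 -0.13  0.04] 0.14776682307654906
-58 50 51 48 | -56 47 49 47 | -54 69 68 47 | -52 127 120 77 | -50 173 167 123 | -48 127 140 108 | -46 91 131 90 | -44 72 129 82 | -42 70 129 80 | -40 71 130 81 | -38 71 130 81 | -36 72 130 81 | -34 73 132 83 | -32 72 130 81 | -30 70 130 80 | -28 71 130 81 | -26 70 129 80 | -24 71 132 81 | -22 70 129 82 | -20 68 109 75 | -18 65 77 65 | -16 67 105 72 | -14 68 128 79 | -12 69 131 81 | -10 103 134 104 | -8 148 156 139 | -6 176 174 161 | -4 176 174 162 | -2 174 173 161 | 0 174 173 161 | 2 175 174 162 | 4 176 176 163 | 6 176 175 163 | 8 175 175 163 | 10 174 174 161 | 12 176 175 163 | 14 179 177 165 | 16 159 163 148 | 18 111 136 108 | 20 71 115 78 | 22 58 80 61 | 24 60 79 61 | 26 67 121 77 | 28 69 131 80 | 30 69 131 80 | [(0.52, [233.6, 187.6, 10.0, 8.2])]
```

The bubble is about 1.7 mm past centre, so I'll turn back slightly.

>>> move_arm([
  [0, 0, -0.03, 0, 0, 2.7],
  [0, 0, 0, 0, 0, 0],
  [0, 0, 0, 0, 0, 0],
  [0, 0, 0, 0, 0, 0],
  [0, 0, 0, 0, 0, 0],
  [0, 0, 0, 0, 0, 0],
  [0, 0, 0, 0, 0, 0],
  [0, 0, 0, 0, 0, 0],
])

```text
clock: 19.25
position: [0.5446, 0.214, 0.1057]
ee_rot: [2.433, 1.985, 0.004]
force: [-0.1, -1.9, 15.4]
width: 0.15
```

>>> move_arm([
  [0, 0, 0, 0, 0, 0],
  [0, 0, 0, 0, 0, 0],
  [0, 0, 0, 0, 0, 0],
  [0, 0, 0, 0, 0, 0],
  [0, 0, 0, 0, 0, 0],
  [0, 0, 0, 0, 0, 0],
  [0, 0, 0, 0, 0, 0],
  [0, 0, 0, 0, 0, 0],
])

```text
clock: 20.05
position: [0.5446, 0.2141, 0.1057]
ee_rot: [2.433, 1.985, 0.004]
force: [0.2, -0.5, 15.0]
width: 0.151
```

>>> move_arm([
  [0, 0, 0, 0, 0, 0],
  [0, 0, 0, 0, 0, 0],
  [0, 0, 0, 0, 0, 0],
  [0, 0, 0, 0, 0, 0],
  [0, 0, 0, 0, 0, 0],
  [0, 0, 0, 0, 0, 0],
  [0, 0, 0, 0, 0, 0],
  [0, 0, 0, 0, 0, 0],
])

```text
clock: 20.85
position: [0.5446, 0.214, 0.1057]
ee_rot: [2.433, 1.985, 0.004]
force: [0.2, -2.7, 15.3]
width: 0.147
```

```bash
python3 -c "
from vial import *
report('l.png')"
```

```text
20.9 [0.5445 0.214  0.1057] [2.433 1.985 0.003] [-1.  -2.5 14.3] [-0.44 -0.05  0.09] 0.14890759169181575
-58 50 49 46 | -56 45 47 46 | -54 67 65 48 | -52 122 115 75 | -50 172 166 121 | -48 127 141 107 | -46 90 130 90 | -44 70 128 81 | -42 70 129 80 | -40 70 130 80 | -38 71 130 81 | -36 70 130 81 | -34 70 129 80 | -32 72 131 81 | -30 71 131 81 | -28 71 131 81 | -26 75 133 84 | -24 72 132 82 | -22 70 129 80 | -20 70 113 77 | -18 64 77 63 | -16 67 104 72 | -14 68 128 79 | -12 68 130 80 | -10 100 130 100 | -8 147 154 137 | -6 175 173 162 | -4 177 176 163 | -2 175 174 161 | 0 174 173 161 | 2 175 174 162 | 4 176 174 163 | 6 176 175 163 | 8 176 175 163 | 10 176 175 163 | 12 177 176 164 | 14 179 177 165 | 16 159 164 148 | 18 113 138 110 | 20 71 115 77 | 22 58 80 59 | 24 60 79 61 | 26 69 122 77 | 28 68 129 79 | 30 69 131 80 | []
```

View pics/l.png

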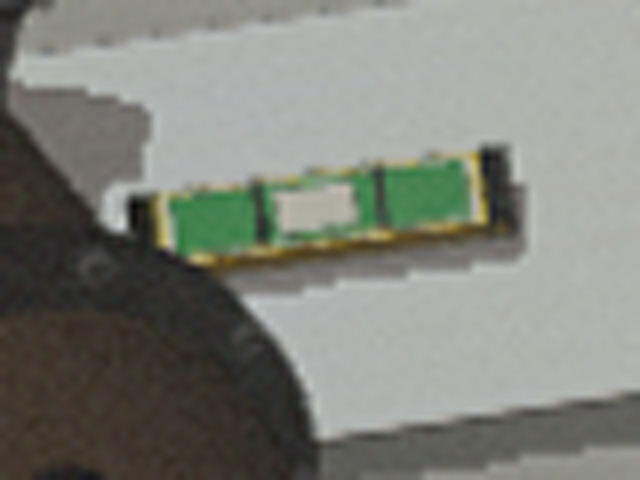

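The picture agrees: bubble at 277–357, lines at 262 and 380, about 1.5 mm off towards the toe. It did not respond, so the grip has a little play. I'll turn further.

>>> move_arm([
  [0, 0, -0.01, 0, 0, 3.5],
  [0, 0, 0, 0, 0, 0],
  [0, 0, 0, 0, 0, 0],
  [0, 0, 0, 0, 0, 0],
  [0, 0, 0, 0, 0, 0],
  [0, 0, 0, 0, 0, 0],
  [0, 0, 0, 0, 0, 0],
  [0, 0, 0, 0, 0, 0],
])

```text
clock: 21.75
position: [0.5445, 0.2141, 0.1055]
ee_rot: [2.371, 2.059, 0.003]
force: [0.4, -2.6, 14.3]
width: 0.151
```

>>> move_arm([
  [0, 0, 0, 0, 0, 0],
  [0, 0, 0, 0, 0, 0],
  [0, 0, 0, 0, 0, 0],
  [0, 0, 0, 0, 0, 0],
  [0, 0, 0, 0, 0, 0],
  [0, 0, 0, 0, 0, 0],
  [0, 0, 0, 0, 0, 0],
  [0, 0, 0, 0, 0, 0],
])

```text
clock: 22.55
position: [0.5445, 0.214, 0.1055]
ee_rot: [2.371, 2.059, 0.003]
force: [-0.5, -2.0, 15.0]
width: 0.152
```

>>> move_arm([
  [0, 0, 0, 0, 0, 0],
  [0, 0, 0, 0, 0, 0],
  [0, 0, 0, 0, 0, 0],
  [0, 0, 0, 0, 0, 0],
  [0, 0, 0, 0, 0, 0],
  [0, 0, 0, 0, 0, 0],
])

```text
clock: 23.15
position: [0.5445, 0.214, 0.1055]
ee_rot: [2.371, 2.059, 0.003]
force: [-0.1, -2.3, 14.2]
width: 0.152
```

```bash
python3 -c "
from vial import *
report()"|tr '|' '\n' | awk 'NR<3||($1>=-22&&$1<28)'
```

```text
23.2 [0.5445 0.2141 0.1055] [2.371 2.059 0.003] [-1.6 -1.  15. ] [-0.45  0.01  0.16] 0.15321576134589168
-58 48 50 47 
 -22 71 130 81 
 -20 70 113 76 
 -18 63 77 63 
 -16 65 103 70 
 -14 66 125 75 
 -12 76 127 83 
 -10 154 163 146 
 -8 177 174 163 
 -6 177 175 163 
 -4 175 174 162 
 -2 175 174 162 
 0 175 175 163 
 2 175 174 163 
 4 175 175 164 
 6 175 174 163 
 8 176 175 164 
 10 177 176 165 
 12 178 177 165 
 14 169 169 158 
 16 133 152 129 
 18 85 135 90 
 20 68 124 77 
 22 61 89 65 
 24 61 81 63 
 26 67 123 77
```

>>> move_arm([
  [0, 0, 0, 0, 0, 0],
  [0, 0, 0, 0, 0, 0],
  [0, 0, 0, 0, 0, 0],
  [0, 0, 0, 0, 0, 0],
  [0, 0, 0, 0, 0, 0],
  [0, 0, 0, 0, 0, 0],
  [0, 0, 0, 0, 0, 0],
  [0, 0, 0, 0, 0, 0],
])

```text
clock: 24.05
position: [0.5445, 0.2141, 0.1055]
ee_rot: [2.372, 2.059, 0.003]
force: [0.1, -1.0, 14.5]
width: 0.147
```

```bash
python3 -c "
from vial import *
d,S,r=vial(); g=r[:,0]; i=np.where(g>123)[0]; i=i[(S[i]>-30)]
a,b=i[0],i[-1]; A=np.interp(123,[g[a-1],g[a]],[S[a-1],S[a]]); B=np.interp(-123,[-g[b],-g[b+1]],[S[b],S[b+1]]); print(A,B,'offset',(A+B)/2-2.5)
s=monitor.observe(); print(s['force'],s['ft_torque'],s['clock'])
for t in ['squeeze','jar','pan']:
    print(t,[(o['rect']) for o in outline_of('top',t)[:1]])
if abs((A+B)/2-2.5)<1: print(workorder.sign_off())
"
```

```text
-10.85662548149595 16.268021739026082 offset 0.2056981287650661
[-0.39276097 -2.43210881 14.98895778] [-0.40284036 -0.07441269  0.1496034 ] 24.1
squeeze [[357.2, 133.1, 33.5, 33.3]]
jar [[336.8, 117.0, 25.3, 28.2]]
pan [[103.8, 248.2, 57.1, 47.6]]
the job is handed in; nothing more can be done
None
```

I handed the job in at about 24 s of the 61 s allowed. The level lies flat along the middle of the shelf, its toe an estimated 27–29 mm under the blue plate. I let go of it before touching the knob. The arm is still holding the knob's red bar and pressing it down.

Final checks:
- **Bubble:** about 0.2 mm from centre between the black lines, and steady over the last second. I can measure this to roughly 0.5 mm.
- **Push:** steady at about 15 N on the knob. It briefly reached about 23 N when I first clamped and early in the turn, before I eased it off.
- **Bottle, jar and pan:** still where the first picture showed them, within a few pixels of detection scatter.

Two things disagreed along the way:
- **Overshoot:** I turned the knob about 1.7 mm of bubble travel too far. The first small turn back had no effect because of slack in the grip, and a second one centred it.
- **Bar angle:** my computed fit of the knob bar's angle was about 8° away from what the picture showed. I used the picture, and the grip closed cleanly on the bar.

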